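# Hold the console's key turned to keep the cartridge raised

## Robot

A 6-joint arm with a two-finger parallel gripper is mounted at the origin on the work surface. World frame = base frame: x ahead of the robot, y to its left, z up, the work surface at z = 0. Lengths are in m, angles in rad, forces in N, time in s.
With the tool pointing down it reaches from about 0.225 to 0.875 m from the base axis. Payload 3.4 kg.
Tool frame: the origin (TCP) lies at the very end of the fingers, on their centre line; the grasp point (between the pads) lies 19 mm behind it; z points along the fingers, y is the line along which they close (so a half turn about z gives the same grasp; the last joint's range is limited). The gripper opens to 85 mm and grips with 20 to 120 N. Pads are 22 mm wide; open, the fingers measure 114 mm over their backs; the gripper's body (76 mm by 85 mm) begins 54 mm behind the grasp point. The pads swing forward as they close: fully open they stand 13 mm farther back than shut.
Start: joints at [-1.309, 0.276, 1.505, -0, 1.361, -0.121], TCP at [0.215, -0.533, 0.231] pointing down, gripper open.
Joint ranges: [-2.89, 2.89], [-0.75, 2.08], [0.22, 2.7], [-1.18, 4.32], [0.11, 2.71], [-2.7, 2.7]. Speed limits (rad/s): [2.57, 2.57, 3.14, 3.14, 3.14, 3.14].

## Interface

Orientations are given as a unit quaternion [w, x, y, z].
In Python, from rig import get_state, optics, sign_off gives the robot as it stands.
- The arm moves only by the tool send_rows, never from a script. Its argument "increments" is a list of rows, each an object with "gripper": the gripper's target within -1 to 1 (shut at 1, half-way at 0, fully open at -1); "linear": the shift along the world's x, y, z in m, a list of three; "delta_rot": the turn, a rotation vector about the world's x, y, z in rad, a list of three. In form: [{"gripper": gripper, "linear": [dx, dy, dz], "delta_rot": [rx, ry, rz]}, ...]. A call has 1 to 8 rows; each row is the pose to reach, as a shift and turn from the pose commanded when the call began; what a row does not reach only later rows make up. A row lasts 1/10 s, in which the tool goes at most 50 mm and 8.59 degrees, less where a joint would pass 70% of its speed; a pose out of reach is approached as far as the arm can. A call with a gripper value outside its range is refused whole. The fingers move at their own pace and stop on an object; "newtons" is the grip in N (left out, the last holds). Time passes only in rows, so rows that repeat a pose let the fingers close. It gives the time, the measured TCP pose, the force, the opening and the grip force at its end, in the units of the state.
- get_state(): the state, without advancing time (a new reading comes with each control period).
- optics.get_image(name): name is "scene" or "top"; returns a dict with "pixels" (384x512x3 uint8, blue, green, red), "K" (3x3 intrinsics, pixels), "k1" (the pictures are not rectified: a ray, as slopes to the right and down, at radius r is drawn at 1 + k1 r^2 times it, then the intrinsics apply), "rvec" (rotation vector, rad) and "tvec" (3), from world to camera coordinates, as OpenCV has them. Camera axes: x right, y down, z forward; pixel columns grow to the right and rows downward; lengths in m; the calibration is good to about 2 mm. A picture is of the moment at which its call begins. There is no depth.
- sign_off(): hands the job in; it is judged then, once.
The state is a dict: "clock": time; "qpos": joint angles; "qd": joint speeds; "effort": joint torques, N m; "position": TCP position; "ee_rot": TCP orientation; "contact_force": force on the tool from outside, world axes, zero at the start; "moment": the same for the moment, N m; "width": finger opening in m; "gripper_force": force on a finger pad.
Only numpy, scipy, OpenCV 4.12 (cv2) and the standard library are available. Lean on these libraries where they do the work, as an engineer would, in place of code of your own. Each camera call takes 0.05 s, during which the arm holds its last target. There are 200 camera calls.

## Task

Take the key from its slot in the grey organizer and, with the key, not the fingers, push the dust shutter of the console's lock by its raised lip past its detent until it is fully open. Push the key all the way into the lock, wiggling it a little if the pins stick, and turn it a quarter turn clockwise (seen from above) so that the cartridge comes up. The lock springs back, so finish still gripping the key and holding it turned; leave the bowl, coaster, spare cartridge and remote where they are.

Things in the scene. Friction and masses are not known exactly. Their poses are not given: they have to be found in the camera images.
- key_grip (a point): Centre of the loose key's head. The key (about 50 g) starts upright in a slot of the organizer. The head is a black block 30 mm along its x, 12 mm along its y, 48 mm tall: grip it across the 12 mm. This point is 24 mm below the head's top and 24 mm above its underside (the shoulder). The key is the same after a half turn about z.
- key_tip (a point): End of the key's steel blade, on the key's centre line, 52 mm below key_grip; same axes. The blade points straight down (-z) from the shoulder, 28 mm long, 14 mm (x) by 5 mm (y), with a rounded end.
- keyway (a point): Centre of the lock slot's mouth, level with the top of the silver console (200 x 260 x 60 mm, fixed). z up; the slot is 16.5 mm along x, 6.6 mm along y; axes turn with the lock. It takes all 28 mm of blade, until the key's shoulder meets the face. Two pairs of sprung pins, 10 and 18 mm down, catch the blade: pushed straight they take about 10, then 15 N; small turns to and fro (3 degrees) ease it.
- lock (a joint): Turn of the lock in rad: 0 at rest (slot along the console's x, from its front edge to its back), grows clockwise seen from above, stop at 1.57. A spring pulls it back to 0 with 0.02 to 0.08 N m. The blade has about 0.12 rad of play in the slot.
- shutter (a joint): Travel in m of the steel dust shutter, a plate 34 x 30 mm lying over the slot, its top 3.5 mm above the console: 0 shut, 0.032 fully open. It slides along the console's -y (keyway's -y while the lock is at 0), takes about 5 N to pass its detent in the first 8 mm, then about 1 N, and stays where left. Open, its nearer edge is 17 mm from the slot's centre.
- shutter_lip (a point): Middle of the side of the shutter's raised lip that faces the slot: push here, away from the slot. The lip is 30 mm long across the sliding direction, 3 mm thick, and rises to 12 mm above the console; this point is 7.5 mm above the console and, shut, 12 mm from the slot's centre along the console's -y. Axes as the console's.
- cartridge (a joint): Rise in m of the upright blue cartridge (14 x 72 mm) in the console: 0 down, about 0.018 when the key is turned a quarter. Driven by the lock.
- cartridge_top (a point): Middle of the top of that cartridge, 16 mm above the console when down; 65 mm further back (console's x) and 115 mm to the side (console's -y) of the lock.
- organizer: Fixed grey stacking organizer, 150 x 120 mm; origin under its middle. A solid block 60 mm deep and 50 mm high at its -x end holds the key in an upright slot 45 mm from the origin; at its +x end two trays reach 70 mm high.
- key: The key again: origin at the end of its blade (as key_tip), z up along the key, x along the blade's width.
- bowl_rim (a point): Bystander: centre of the mouth of a white porcelain bowl, 116 mm wide, 50 mm high.
- coaster_center (a point): Bystander: centre of a round dark coaster, 90 mm wide, 8 mm thick.
- spare_mid (a point): Bystander: centre of a loose spare blue cartridge lying flat, 60 x 72 x 14 mm.
- remote_mid (a point): Bystander: centre of a black remote, 160 x 45 x 18 mm.

How it is judged:
By the outcome, as a careful person would: the job done as asked, in the order asked, and still so for the second after the job is handed in, while the arm keeps its last pose, push and grip.
It also fails if it takes over 64 s, if anything falls off the work surface, if the arm or the gripper's body presses on something with over 40 N, if the wrist force passes 120 N, or if a joint passes its speed limit or range.

## Working session

There is one attempt and no reset: what is moved stays moved. The work goes in short steps, Python scripts to look and compute and a tool call to move; the robot and the scene stay as the last step left them, time stands still between calls to the robot, and variables do not carry over. Pictures are saved under pics/ and viewed, at most 10 in all, crops included, and the job is handed in when it is done.

Besides the shell and the picture viewer there is one more tool, called after "Emit:" in YAML: its name, and indented under it one key for each argument. send_rows: Moves the arm, as the interface text tells. Its arguments: {"type":"object","properties":{"increments":{"type":"array"},"newtons":{"type":"number"}},"required":["increments"]}

```bash
mkdir -p pics
cat > h.py <<'E'
import numpy as np, cv2
from rig import get_state, optics, sign_off
def grab(n,f):
    d=optics.get_image(n); np.savez('pics/'+f+'.npz',**{k:np.array(v) for k,v in d.items()}); cv2.imwrite('pics/'+f+'.png',d['pixels']); return d
def load(f): return dict(np.load('pics/'+f+'.npz'))
def dist(d): return np.array([float(d['k1']),0,0,0,0])
def proj(d,P): return cv2.projectPoints(np.array(P,float).reshape(-1,1,3),np.array(d['rvec']),np.array(d['tvec']),np.array(d['K']),dist(d))[0].reshape(-1,2)
def at(d,uv,z):
    uv=np.array(uv,float).reshape(-1,1,2)
    n=cv2.undistortPoints(uv,np.array(d['K']),dist(d)).reshape(-1,2)
    R=cv2.Rodrigues(np.array(d['rvec']))[0]; c=-R.T@np.array(d['tvec']).reshape(3)
    r=np.c_[n,np.ones(len(n))]@R; z=np.broadcast_to(z,len(n))
    return c+r*((z-c[2])/r[:,2])[:,None]
def crop(f,x,y,w,h,s,o): 
    im=cv2.imread('pics/'+f+'.png')[y:y+h,x:x+w]; cv2.imwrite('pics/'+o+'.png',cv2.resize(im,None,fx=s,fy=s,interpolation=cv2.INTER_CUBIC))
E
python3 - <<'E'
from h import *
a=grab('top','t0');b=grab('scene','s0')
cv2.imwrite('pics/c0.png',cv2.resize(np.vstack([a['pixels'],b['pixels']]),None,fx=.78,fy=.78))
for d in(a,b):
    R=cv2.Rodrigues(np.array(d['rvec']))[0];print(d['K'],d['k1'],-R.T@np.array(d['tvec']),R[2])
E
```

```text
[[366.79998752   0.         257.89885071]
 [  0.         366.79998752 188.19009139]
 [  0.           0.           1.        ]] -0.0162261128218796 [0.40179857 0.00329971 1.02228869] [ 0.16204134  0.01819298 -0.98661625]
[[373.38104204   0.         254.52103784]
 [  0.         373.38104204 189.66740949]
 [  0.           0.           1.        ]] -0.11642059510072215 [1.27216548 0.293722   0.99548437] [-0.62049981 -0.22864807 -0.75013335]
```

View pics/c0.png

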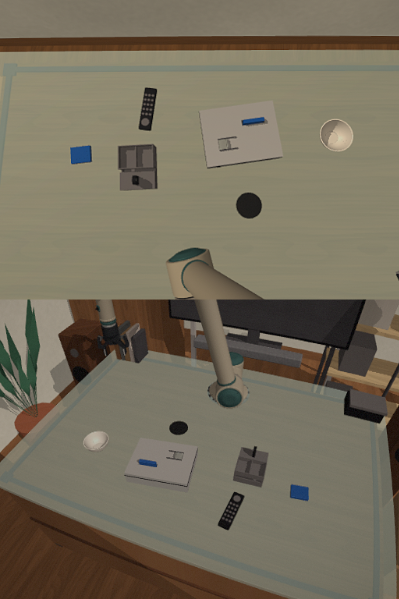

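The top view shows the organizer near (137,167), i.e. (176,214) in full pixels, and the console near (240,133), i.e. (308,170). Next I'll take enlarged crops.

Run:
```python
from h import *
def c(f,x,y,w,h,s): return cv2.resize(cv2.imread(f'pics/{f}.png')[y:y+h,x:x+w],None,fx=s,fy=s,interpolation=cv2.INTER_CUBIC)
# each 400x300
A=c('t0',250,125,120,90,3.3333);A2=c('t0',140,175,80,75,4)
B=c('s0',155,170,107,80,3.74);B2=c('s0',290,180,80,75,4)
def f(i): return cv2.resize(i,(400,300)) if i.shape[1]>330 else cv2.copyMakeBorder(i,0,0,0,400-i.shape[1],cv2.BORDER_CONSTANT)
cv2.imwrite('pics/c1.png',np.vstack([np.hstack([f(A),f(A2)]),np.hstack([f(B),f(B2)])]))
```

```text
(no output)
```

View pics/c1.png

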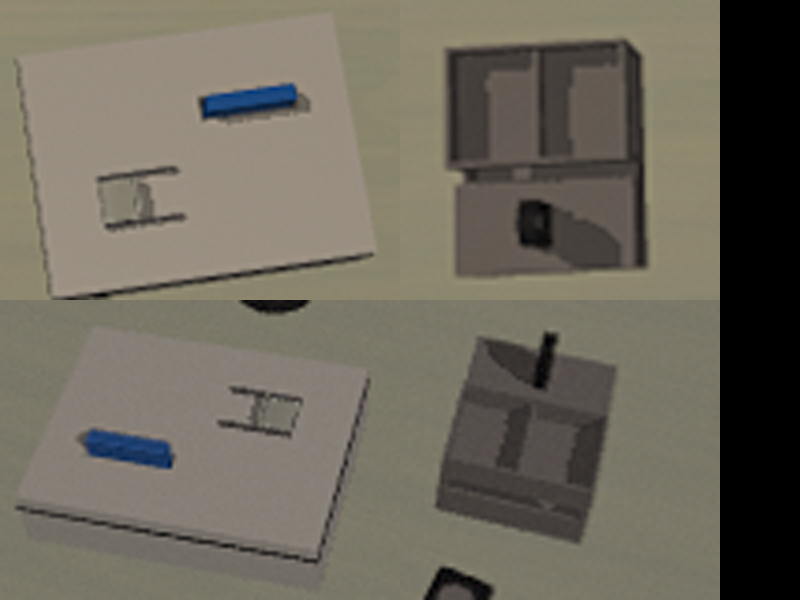

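```bash
cat > fit.py <<'E'
from h import *
from scipy.optimize import least_squares
T=load('t0');S=load('s0')
t1=lambda x,y:(250+x*120/400,125+y*.3); t2=lambda x,y:(140+(x-400)/4,175+y/4)
s1=lambda x,y:(155+x*107/400,170+(y-300)*80/300); s2=lambda x,y:(290+(x-400)/4,180+(y-300)/4)
def rt(p,L): c,s=np.cos(p[2]),np.sin(p[2]); return np.c_[p[0]+c*L[:,0]-s*L[:,1],p[1]+s*L[:,0]+c*L[:,1],L[:,2]]
E
python3 - <<'E'
from fit import *
# console params: centre x,y,theta ; lock offset lx,ly
def pts(p):
    l=np.array([p[3],p[4],0])
    corn=np.array([[.1,.13,.06],[.1,-.13,.06],[-.1,-.13,.06],[-.1,.13,.06]])
    plate=np.array([[0,.015,.0635]])+l
    rail=np.array([[0,.016,.06],[0,-.048,.06]])+l
    cart=np.array([[.065,-.079,.076],[.065,-.151,.076]])+l
    return rt(p,np.vstack([corn,plate,cart]))
ot=[t1(17,58),t1(332,13),t1(375,254),t1(52,298),t1(101,203),t1(201,100),t1(296,88)]
os=[s1(320,562),s1(17,507),s1(92,327),s1(369,372),s1(297,417),s1(172,450),s1(88,436)]
for w in ((1,1),(1,0),(0,1)):
    r=least_squares(lambda p:np.r_[w[0]*(proj(T,pts(p))-ot).ravel(),w[1]*(proj(S,pts(p))-os).ravel()],[.5,-.15,0.1,-.04,.04],loss='soft_l1')
    p=r.x;print(p.round(4),rt(p,np.array([[p[3],p[4],.06]])).round(4));print((proj(T,pts(p))-ot).round(1).tolist(),(proj(S,pts(p))-os).round(1).tolist())
def op(p):
    return rt(p,np.array([[-.075,.06,.05],[-.075,-.06,.05],[.075,.06,.07],[.075,-.06,.07]]))
ot=[t2(456,275),t2(637,268),t2(446,48),t2(627,40)]
os=[s2(616,366),s2(480,338)]
r=least_squares(lambda p:np.r_[(proj(T,op(p))-ot).ravel(),(proj(S,op(p)[:2])-os).ravel()],[.45,.2,0.05])
p=r.x;print(p.round(4),r.fun.round(1))
K=rt(p,np.array([[-.045,0,.05]]))[0];print('keyslot',K)
H=np.array([[a,b,c] for c in(.05,.098) for a in(-.015,.015) for b in(-.006,.006)]);H=rt([K[0],K[1],p[2]],H)
print(((proj(T,H)-[140,175])*4+[400,0]).round(0).tolist(),((proj(S,H)-[290,180])*4+[400,300]).round(0).tolist())
E
```

```text
[ 0.6081 -0.1122  0.147  -0.0282  0.0663] [[ 0.5704 -0.0507  0.06  ]]
[[-0.7, -0.7], [-0.7, -0.8], [0.3, -1.0], [-0.5, -0.0], [-1.0, -1.0], [0.6, 0.1], [-1.1, -0.2]] [[-0.6, -4.0], [-0.3, -3.4], [0.5, -0.9], [-0.2, -1.8], [-0.2, -0.6], [-0.8, -0.9], [0.1, -0.8]]
[ 0.6063 -0.1133  0.1436 -0.0275  0.0658] [[ 0.5697 -0.0521  0.06  ]]
[[-0.2, -0.3], [-0.1, -0.0], [0.6, -0.2], [-0.2, 0.5], [-0.4, -0.8], [1.2, 0.4], [-0.4, 0.2]] [[-0.9, -4.4], [-0.4, -4.1], [0.6, -1.4], [-0.3, -2.1], [-0.5, -0.8], [-1.1, -1.3], [-0.2, -1.2]]
[ 0.6179 -0.107   0.1533 -0.036   0.0643] [[ 0.5726 -0.0489  0.06  ]]
[[-2.8, -3.9], [-3.1, -4.5], [-1.7, -5.1], [-2.2, -3.5], [-1.6, -1.8], [-0.3, -0.9], [-2.0, -1.3]] [[0.1, -1.1], [-0.3, -0.3], [0.2, 1.6], [0.1, 0.5], [0.1, 0.0], [-0.5, -0.1], [0.3, 0.1]]
[0.4904 0.2398 0.0444] [-0.6 -0.1 -0.5 -0.2 -0.  -0.6 -0.2 -0.5  0.  -0.9 -1.  -1.9]
keyslot [0.44547757 0.23775876 0.05      ]
[[553.0, 248.0], [535.0, 248.0], [553.0, 202.0], [535.0, 203.0], [535.0, 245.0], [516.0, 246.0], [535.0, 197.0], [516.0, 198.0]] [[535.0, 358.0], [550.0, 361.0], [529.0, 384.0], [543.0, 387.0], [543.0, 319.0], [558.0, 322.0], [537.0, 346.0], [551.0, 349.0]]
```

```bash
sed -i 's/^t1=.*/t1=lambda x,y:(250+(x+.5)*.3-.5,125+(y+.5)*.3-.5); t2=lambda x,y:(140+(x-400+.5)\/4-.5,175+(y+.5)\/4-.5)/; s/^s1=.*/s1=lambda x,y:(155+(x+.5)*107\/400-.5,170+(y-300+.5)*80\/300-.5); s2=lambda x,y:(290+(x-400+.5)\/4-.5,180+(y-300+.5)\/4-.5)/' fit.py
python3 - <<'E'
from fit import *
from scipy.spatial.transform import Rotation as Ro
C=np.array([[.1,.13,.06],[.1,-.13,.06],[-.1,-.13,.06],[-.1,.13,.06]])
def pts(p):
    l=np.array([p[3],p[4],0])
    return rt(p,np.vstack([C,np.array([[0,.015,.0635]])+l,np.array([[.065,-.079,.076],[.065,-.151,.076]])+l]))
ot=np.array([t1(17,58),t1(332,13),t1(375,254),t1(52,298),t1(101,203),t1(201,100),t1(296,88)])
os=np.array([s1(92,327),s1(369,372),s1(297,417),s1(172,450),s1(88,436)])
for w in ((1,1),(1,0)):
    r=least_squares(lambda p:np.r_[w[0]*(proj(T,pts(p))-ot).ravel(),w[1]*(proj(S,pts(p)[2:])-os).ravel()],[.6,-.1,0.1,-.04,.04],loss='soft_l1')
    p=r.x;print(p.round(4),rt(p,np.array([[p[3],p[4],.06]])).round(4),r.fun.round(1))
op=lambda p: rt(p,np.array([[-.075,.06,.05],[-.075,-.06,.05],[.075,.06,.07],[.075,-.06,.07]]))
ot=np.array([t2(456,275),t2(637,268),t2(446,48),t2(627,40)])
os=np.array([s2(616,366),s2(480,338)])
for w in (1,0):
    r=least_squares(lambda p:np.r_[(proj(T,op(p))-ot).ravel(),w*(proj(S,op(p)[:2])-os).ravel()],[.45,.2,0.05])
    p=r.x;K=rt(p,np.array([[-.045,0,.05]]))[0];print(p.round(4),r.fun.round(1),'key',K.round(4))
for f,g in((T,t2),(S,s2)):pass
# key head from top view directly: bounding box 517-552 x 200-248
def bb(p):
    H=np.array([[a,b,c] for c in(.05,.098) for a in(-.015,.015) for b in(-.006,.006)]);q=proj(T,rt([p[0],p[1],.044],H));return np.r_[q.min(0),q.max(0)]
o=np.r_[t2(517,199),t2(553,249)];r=least_squares(lambda p:bb(p)-o,[.445,.237]);print('key bb',r.x,r.fun)
s=get_state();R=Ro.from_quat(np.array(s['ee_rot'])[[1,2,3,0]]).as_matrix();print(R.round(3),s['position'],s['width'],s['clock'])
E
```

```text
[ 0.6081 -0.1126  0.145  -0.0277  0.0664] [[ 0.5711 -0.0508  0.06  ]] [-0.1 -0.5 -0.2 -0.4  0.7 -0.6 -0.1  0.3 -0.5 -0.9  1.1  0.2 -0.6  0.
  0.8 -0.6  0.1 -1.4  0.1 -0.  -0.6 -0.5  0.3 -0.4]
[ 0.6073 -0.1124  0.1436 -0.0275  0.0658] [[ 0.5706 -0.0512  0.06  ]] [-0.2 -0.3 -0.1 -0.   0.6 -0.2 -0.2  0.5 -0.4 -0.8  1.2  0.4 -0.4  0.2
  0.  -0.   0.  -0.   0.  -0.  -0.  -0.   0.  -0. ]
[0.4911 0.2402 0.0485] [-0.3  0.1 -0.2 -0.2  0.1 -0.4 -0.1 -0.5  0.4 -0.4 -0.6 -1.3] key [0.4462 0.2381 0.05  ]
[0.4905 0.2399 0.0495] [-0.1  0.4 -0.1  0.1  0.2 -0.1 -0.  -0.3  0.  -0.  -0.  -0. ] key [0.4455 0.2377 0.05  ]
key bb [0.44575833 0.23855267] [-0.10049031 -0.11517547  0.104889    0.1194054 ]
[[ 0.928  0.374 -0.   ]
 [ 0.374 -0.928  0.002]
 [ 0.    -0.002 -1.   ]] [ 0.21462912 -0.53291169  0.23051622] 0.08548985352134186 0.1
```

Emit:
send_rows:
  increments:
    - {"gripper":-0.3,"linear":[0.115,0.385,0],"delta_rot":[0,0,1.15]}
    - {"gripper":-0.3,"linear":[0.115,0.385,0],"delta_rot":[0,0,1.15]}
    - {"gripper":-0.3,"linear":[0.115,0.385,0],"delta_rot":[0,0,1.15]}
    - {"gripper":-0.3,"linear":[0.115,0.385,0],"delta_rot":[0,0,1.15]}
    - {"gripper":-0.3,"linear":[0.115,0.385,0],"delta_rot":[0,0,1.15]}
    - {"gripper":-0.3,"linear":[0.115,0.385,0],"delta_rot":[0,0,1.15]}
    - {"gripper":-0.3,"linear":[0.115,0.385,0],"delta_rot":[0,0,1.15]}
    - {"gripper":-0.3,"linear":[0.115,0.385,0],"delta_rot":[0,0,1.15]}

```text
clock: 0.9
position: [0.3291, -0.1481, 0.2312]
ee_rot: [0.0, 0.719, 0.695, 0.0]
contact_force: [1.1, 0.7, -0.0]
width: 0.0556
gripper_force: 0.0
```

Emit:
send_rows:
  increments:
    - {"gripper":-0.3,"linear":[0.116,0.386,0],"delta_rot":[0,0,1.15]}
    - {"gripper":-0.3,"linear":[0.116,0.386,0],"delta_rot":[0,0,1.15]}
    - {"gripper":-0.3,"linear":[0.116,0.386,0],"delta_rot":[0,0,1.15]}
    - {"gripper":-0.3,"linear":[0.116,0.386,0],"delta_rot":[0,0,1.15]}
    - {"gripper":-0.3,"linear":[0.116,0.386,0],"delta_rot":[0,0,1.15]}
    - {"gripper":-0.3,"linear":[0.116,0.386,0],"delta_rot":[0,0,1.15]}
    - {"gripper":-0.3,"linear":[0.116,0.386,0],"delta_rot":[0,0,1.15]}
    - {"gripper":-0.3,"linear":[0.116,0.386,0],"delta_rot":[0,0,1.15]}

```text
clock: 1.7
position: [0.4442, 0.2351, 0.231]
ee_rot: [-0.0, 0.225, 0.974, -0.0]
contact_force: [1.1, -0.1, -0.2]
width: 0.0554
gripper_force: 0.0
```

Emit:
send_rows:
  increments:
    - {"gripper":-0.3,"linear":[0,0,-0.04],"delta_rot":[0,0,0.507]}
    - {"gripper":-0.3,"linear":[0,0,-0.09],"delta_rot":[0,0,0.507]}
    - {"gripper":-0.3,"linear":[0,0,-0.09],"delta_rot":[0,0,0.507]}
    - {"gripper":-0.3,"linear":[0,0,-0.09],"delta_rot":[0,0,0.507]}
    - {"gripper":-0.3,"linear":[0,0,-0.09],"delta_rot":[0,0,0.507]}

```text
clock: 2.2
position: [0.4439, 0.2329, 0.1405]
ee_rot: [-0.001, -0.024, 1.0, -0.0]
contact_force: [-0.1, -0.5, -0.2]
width: 0.0554
gripper_force: 0.0
```

```bash
cat >> h.py <<'E'
def st():
    from scipy.spatial.transform import Rotation as Ro
    s=get_state();R=Ro.from_quat(np.array(s['ee_rot'])[[1,2,3,0]]).as_matrix()
    print('t',s['clock'],'p',np.round(s['position'],4),'yaw',np.arctan2(R[1,0],R[0,0]).round(4),'zt',R[:,2].round(3),'w',round(s['width'],4),'gf',s['gripper_force'],'F',np.round(s['contact_force'],2),'M',np.round(s['moment'],3),'q',np.round(s['qpos'],2))
E
python3 - <<'E'
from h import *
st()
a=grab('top','t1');b=grab('scene','s1')
c=lambda d,x,y:cv2.resize(d['pixels'][y:y+80,x:x+80],(400,400),interpolation=cv2.INTER_CUBIC)
cv2.imwrite('pics/c2.png',np.hstack([c(a,140,175),c(b,290,160)]))
E
```

```text
t 2.2 p [0.4439 0.2329 0.1405] yaw -3.0934 zt [-0.002 -0.001 -1.   ] w 0.0554 gf 0.0 F [-0.12 -0.49 -0.2 ] M [ 0.001 -0.05  -0.002] q [ 0.34  0.24  1.8   0.    1.1  -1.27]
```

View pics/c2.png

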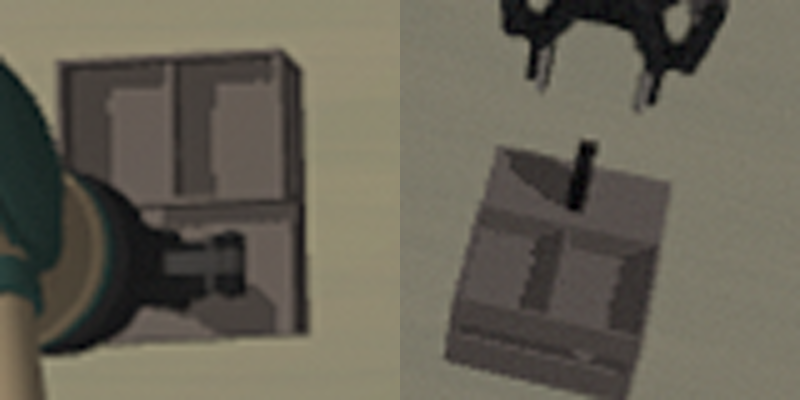

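The crops show the fingers above and astride the key. It stands at about (583,175) in the scene crop, and the fingertips are at (538,85) and (645,105). I'll settle the arm, then descend.

Emit:
send_rows:
  increments:
    - {"gripper":-0.3,"linear":[0,0,0],"delta_rot":[0,0,0]}
    - {"gripper":-0.3,"linear":[0,0,0],"delta_rot":[0,0,0]}

```text
clock: 2.5
position: [0.4445, 0.2329, 0.1417]
ee_rot: [0.0, -0.024, 1.0, 0.0]
contact_force: [0.8, -0.4, -0.1]
width: 0.0557
gripper_force: 0.0
```

Emit:
send_rows:
  increments:
    - {"gripper":-0.3,"linear":[0.0013,0.0055,-0.02],"delta_rot":[0,0,0]}
    - {"gripper":-0.3,"linear":[0.0013,0.0055,-0.04],"delta_rot":[0,0,0]}
    - {"gripper":-0.3,"linear":[0.0013,0.0055,-0.06],"delta_rot":[0,0,0]}
    - {"gripper":-0.3,"linear":[0.0013,0.0055,-0.073],"delta_rot":[0,0,0]}
    - {"gripper":-0.3,"linear":[0.0013,0.0055,-0.0817],"delta_rot":[0,0,0]}
    - {"gripper":-0.3,"linear":[0.0013,0.0055,-0.0817],"delta_rot":[0,0,0]}
    - {"gripper":-0.3,"linear":[0.0013,0.0055,-0.0817],"delta_rot":[0,0,0]}

```text
clock: 3.2
position: [0.4461, 0.2386, 0.0601]
ee_rot: [0.0, -0.024, 1.0, 0.0]
contact_force: [-0.3, 0.4, 0.1]
width: 0.0551
gripper_force: 0.0
```

Emit:
send_rows:
  increments:
    - {"gripper":0.5,"linear":[0,0,0],"delta_rot":[0,0,0]}
    - {"gripper":1,"linear":[0,0,0],"delta_rot":[0,0,0]}
    - {"gripper":1,"linear":[0,0,0],"delta_rot":[0,0,0]}
    - {"gripper":1,"linear":[0,0,0],"delta_rot":[0,0,0]}
    - {"gripper":1,"linear":[0,0,0],"delta_rot":[0,0,0]}
    - {"gripper":1,"linear":[0,0,0],"delta_rot":[0,0,0]}
    - {"gripper":1,"linear":[0,0,0],"delta_rot":[0,0,0]}
  newtons: 30

```text
clock: 3.9
position: [0.4461, 0.2386, 0.0602]
ee_rot: [0.001, -0.024, 1.0, 0.0]
contact_force: [-1.0, 0.3, 5.4]
width: 0.0115
gripper_force: 32.9
```

```bash
python3 -c "
from h import *
st()"
```

```text
t 3.9 p [0.4461 0.2386 0.0602] yaw -3.0934 zt [ 0.001  0.    -1.   ] w 0.0115 gf 32.87881314754486 F [-0.96  0.27  5.39] M [0.016 0.148 0.012] q [ 0.35  0.33  1.9   0.    0.91 -1.27]
```

Emit:
send_rows:
  increments:
    - {"gripper":1,"linear":[0,0,0],"delta_rot":[0,0,0]}
    - {"gripper":1,"linear":[0,0,0.01],"delta_rot":[0,0,0]}
    - {"gripper":1,"linear":[0,0,0.03],"delta_rot":[0,0,0]}
    - {"gripper":1,"linear":[0,0,0.05],"delta_rot":[0,0,0]}
    - {"gripper":1,"linear":[0,0,0.08],"delta_rot":[0,0,0]}
    - {"gripper":1,"linear":[0,0,0.11],"delta_rot":[0,0,0]}
    - {"gripper":1,"linear":[0,0,0.11],"delta_rot":[0,0,0]}
    - {"gripper":1,"linear":[0,0,0.11],"delta_rot":[0,0,0]}
  newtons: 80

```text
clock: 4.7
position: [0.4456, 0.2384, 0.1701]
ee_rot: [0.0, -0.024, 1.0, 0.0]
contact_force: [-0.9, -0.1, -1.1]
width: 0.0111
gripper_force: 77.9
```

Run:
```python
from h import *
st()
a=grab('top','t2');b=grab('scene','s2')
cv2.imwrite('pics/c3.png',cv2.resize(b['pixels'][100:220,280:400],(600,600),interpolation=cv2.INTER_CUBIC))
p=np.array(get_state()['position'])
print((proj(b,[p,p+[0,0,.015-.028-.004-.024+.019-.0]])-[280,100])*5)
```

```text
t 4.7 p [0.4456 0.2384 0.1701] yaw -3.0933 zt [ 0.001  0.    -1.   ] w 0.0111 gf 77.8565239906311 F [-0.86 -0.07 -1.09] M [ 0.004 -0.077  0.025] q [ 0.35  0.22  1.75  0.    1.18 -1.27]
[[251.17074032 365.62467015]
 [245.98859951 390.01796701]]
```

View pics/c3.png

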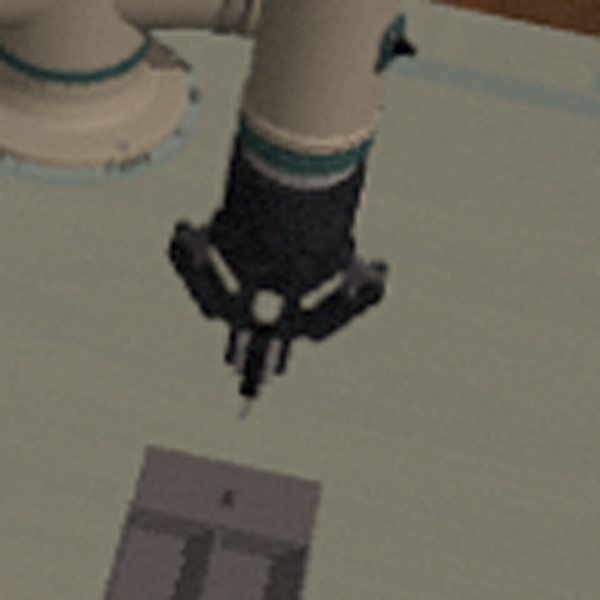

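The key is held upright, with its blade tip at crop pixel (244,415). The empty slot is at (228,497), which gives me a bias reference.

Run:
```python
from h import *
b=load('s2')
P=np.array([.4458,.2384,0])
for z in(.05,.125,.128,.132): print(z,((proj(b,[P+[0,0,z]])+.5-[280,100])*5).round(1))
im=b['pixels'][100:220,280:400]
g=im.astype(int).sum(2)
print(g[72:88,44:54]); print(g[93:106,40:52])
```

```text
0.05 [[227.3 493.4]]
0.125 [[243.7 417.2]]
0.128 [[244.4 414. ]]
0.132 [[245.3 409.7]]
[[323 154 126 206 209  27  49  40  65 225]
 [346 325 306 225 175  18  45  31  81 216]
 [345 345 306 224 121  15  53  58 141 270]
 [347 343 337 327 216  25  42  58 161 286]
 [342 348 356 319 136  30  22  78 189 295]
 [343 351 351 317  75  43  35 168 306 351]
 [346 354 349 302  37  11   7 178 312 354]
 [350 356 355 357 294 168 165 257 349 348]
 [348 356 354 353 330 270 309 340 351 350]
 [347 349 352 346 316 286 334 354 353 349]
 [355 352 347 340 292 295 344 354 344 354]
 [356 351 352 327 284 337 351 345 349 346]
 [350 348 355 346 345 353 351 360 344 354]
 [360 354 350 351 350 356 349 350 354 353]
 [352 354 346 355 351 354 352 359 352 354]
 [353 352 360 357 355 354 356 359 353 356]]
[[244 240 243 235 227 240 249 247 264 286 299 333]
 [234 242 235 248 240 238 234 234 238 248 243 253]
 [240 244 241 244 240 238 241 239 240 234 239 239]
 [239 243 243 246 246 243 238 241 244 245 241 240]
 [242 247 238 241 235 236 241 229 245 248 235 244]
 [241 238 242 237 233 160 185 221 237 244 242 237]
 [243 234 238 236 189 147 185 246 239 240 245 241]
 [237 236 241 221 180 143 180 244 241 238 233 239]
 [243 238 248 231 212 213 206 244 248 238 244 236]
 [247 238 238 244 248 238 238 249 243 239 243 249]
 [246 249 240 248 244 245 241 240 242 241 238 242]
 [208 212 233 232 247 247 244 252 237 240 238 240]
 [180 198 207 201 191 218 238 232 243 246 243 245]]
```

Emit:
send_rows:
  increments:
    - {"gripper":1,"linear":[0.018,-0.042,0],"delta_rot":[0,0,0.03]}
    - {"gripper":1,"linear":[0.036,-0.084,0],"delta_rot":[0,0,0.06]}
    - {"gripper":1,"linear":[0.054,-0.126,0],"delta_rot":[0,0,0.097]}
    - {"gripper":1,"linear":[0.072,-0.168,0],"delta_rot":[0,0,0.097]}
    - {"gripper":1,"linear":[0.09,-0.209,0],"delta_rot":[0,0,0.097]}
    - {"gripper":1,"linear":[0.108,-0.251,0],"delta_rot":[0,0,0.097]}
    - {"gripper":1,"linear":[0.126,-0.293,0],"delta_rot":[0,0,0.097]}
    - {"gripper":1,"linear":[0.126,-0.293,0],"delta_rot":[0,0,0.097]}

```text
clock: 5.6
position: [0.5735, -0.0601, 0.1677]
ee_rot: [-0.0, -0.07, 0.998, -0.001]
contact_force: [-0.0, 1.1, -0.3]
width: 0.0112
gripper_force: 78.3
```

Emit:
send_rows:
  increments:
    - {"gripper":1,"linear":[0,0,-0.02],"delta_rot":[0,0,0]}
    - {"gripper":1,"linear":[0,0,-0.04],"delta_rot":[0,0,0]}
    - {"gripper":1,"linear":[0,0,-0.047],"delta_rot":[0,0,0]}
    - {"gripper":1,"linear":[0,0,-0.047],"delta_rot":[0,0,0]}

```text
clock: 6.0
position: [0.57, -0.0539, 0.1206]
ee_rot: [-0.002, -0.073, 0.997, 0.001]
contact_force: [-0.3, 0.4, -0.8]
width: 0.0114
gripper_force: 78.3
```

Run:
```python
from h import *
st()
a=grab('top','t3');b=grab('scene','s3')
c=lambda d,x,y:cv2.resize(d['pixels'][y:y+60,x:x+60],(400,400),interpolation=cv2.INTER_CUBIC)
cv2.imwrite('pics/c4.png',np.hstack([c(a,255,160),c(b,195,165)]))
```

```text
t 6.0 p [ 0.57   -0.0539  0.1206] yaw -2.996 zt [-0.005  0.001 -1.   ] w 0.0114 gf 78.25681328773499 F [-0.29  0.41 -0.85] M [-0.025  0.007  0.   ] q [-0.22  0.36  1.68  0.    1.11 -1.93]
```

View pics/c4.png

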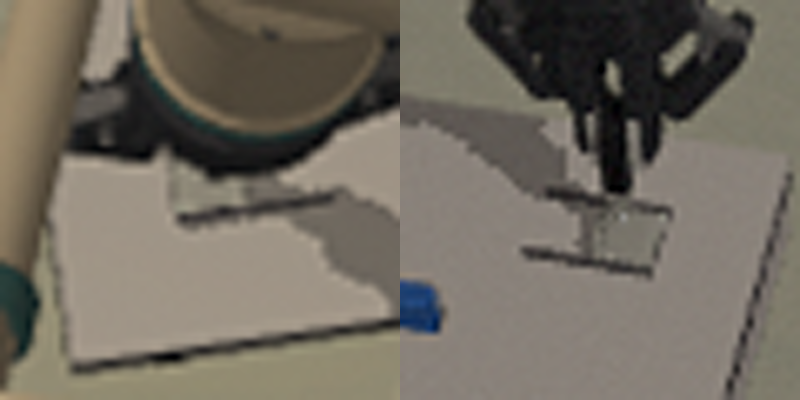

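The scene crop shows the key (head bottom at about (618,190)) hovering over the shutter plate (580–665, 200–265). I'll settle the arm and probe down gently.

Emit:
send_rows:
  increments:
    - {"gripper":1,"linear":[0.001,-0.001,-0.006],"delta_rot":[0,0,0]}
    - {"gripper":1,"linear":[0.001,-0.001,-0.012],"delta_rot":[0,0,0]}
    - {"gripper":1,"linear":[0.001,-0.001,-0.014],"delta_rot":[0,0,0]}
    - {"gripper":1,"linear":[0.001,-0.001,-0.014],"delta_rot":[0,0,0]}

```text
clock: 6.5
position: [0.5724, -0.0555, 0.1083]
ee_rot: [-0.0, -0.073, 0.997, 0.0]
contact_force: [-0.2, -0.8, -1.0]
width: 0.0111
gripper_force: 78.2
```

Emit:
send_rows:
  increments:
    - {"gripper":1,"linear":[0,0,-0.001],"delta_rot":[0,0,0]}
    - {"gripper":1,"linear":[0,0,-0.002],"delta_rot":[0,0,0]}
    - {"gripper":1,"linear":[0,0,-0.002],"delta_rot":[0,0,0]}

```text
clock: 6.8
position: [0.5727, -0.0556, 0.1066]
ee_rot: [-0.0, -0.073, 0.997, 0.0]
contact_force: [0.6, 0.4, -0.8]
width: 0.0111
gripper_force: 78.2
```

Emit:
send_rows:
  increments:
    - {"gripper":1,"linear":[0,0,-0.001],"delta_rot":[0,0,0]}
    - {"gripper":1,"linear":[0,0,-0.002],"delta_rot":[0,0,0]}
    - {"gripper":1,"linear":[0,0,-0.003],"delta_rot":[0,0,0]}
    - {"gripper":1,"linear":[0,0,-0.003],"delta_rot":[0,0,0]}

```text
clock: 7.2
position: [0.5726, -0.0556, 0.1035]
ee_rot: [-0.0, -0.073, 0.997, 0.0]
contact_force: [0.1, -1.0, -0.8]
width: 0.0111
gripper_force: 78.2
```

Emit:
send_rows:
  increments:
    - {"gripper":1,"linear":[0,0,-0.001],"delta_rot":[0,0,0]}
    - {"gripper":1,"linear":[0,0,-0.001],"delta_rot":[0,0,0]}

```text
clock: 7.4
position: [0.5726, -0.0556, 0.1025]
ee_rot: [-0.0, -0.073, 0.997, 0.0]
contact_force: [0.0, 0.3, -0.2]
width: 0.0113
gripper_force: 78.2
```

Emit:
send_rows:
  increments:
    - {"gripper":1,"linear":[0,0,-0.001],"delta_rot":[0,0,0]}
    - {"gripper":1,"linear":[0,0,-0.001],"delta_rot":[0,0,0]}

```text
clock: 7.6
position: [0.5727, -0.0556, 0.1017]
ee_rot: [0.0, -0.073, 0.997, 0.0]
contact_force: [0.4, -0.2, -0.8]
width: 0.0113
gripper_force: 78.4
```

Emit:
send_rows:
  increments:
    - {"gripper":1,"linear":[0,0,-0.001],"delta_rot":[0,0,0]}
    - {"gripper":1,"linear":[0,0,-0.001],"delta_rot":[0,0,0]}

```text
clock: 7.8
position: [0.5729, -0.0556, 0.1015]
ee_rot: [0.0, -0.073, 0.997, -0.0]
contact_force: [-0.7, 0.5, 4.6]
width: 0.0113
gripper_force: 79.3
```

Emit:
send_rows:
  increments:
    - {"gripper":1,"linear":[0,0,-0.001],"delta_rot":[0,0,0]}
    - {"gripper":1,"linear":[0,0,-0.001],"delta_rot":[0,0,0]}

```text
clock: 8.0
position: [0.5729, -0.0556, 0.1014]
ee_rot: [0.001, -0.073, 0.997, -0.0]
contact_force: [-2.1, 0.5, 8.9]
width: 0.0114
gripper_force: 80.0
```

Emit:
send_rows:
  increments:
    - {"gripper":1,"linear":[0,0,0.0043],"delta_rot":[0,0,0]}
    - {"gripper":1,"linear":[0,0,0.0043],"delta_rot":[0,0,0]}
    - {"gripper":1,"linear":[0.0002,-0.0015,0.0043],"delta_rot":[0,0,0]}
    - {"gripper":1,"linear":[0.0004,-0.003,0.0043],"delta_rot":[0,0,0]}
    - {"gripper":1,"linear":[0.0004,-0.003,0.0043],"delta_rot":[0,0,0]}

```text
clock: 8.5
position: [0.573, -0.0588, 0.1035]
ee_rot: [-0.0, -0.072, 0.997, 0.0]
contact_force: [-0.2, 0.3, 0.1]
width: 0.0112
gripper_force: 78.5
```

Emit:
send_rows:
  increments:
    - {"gripper":1,"linear":[0.0001,-0.001,0],"delta_rot":[0,0,0]}
    - {"gripper":1,"linear":[0.0001,-0.001,0],"delta_rot":[0,0,0]}

```text
clock: 8.7
position: [0.5732, -0.0597, 0.1038]
ee_rot: [-0.0, -0.072, 0.997, 0.0]
contact_force: [0.7, -0.2, -1.1]
width: 0.0112
gripper_force: 78.5
```

Emit:
send_rows:
  increments:
    - {"gripper":1,"linear":[0.0001,-0.001,0],"delta_rot":[0,0,0]}
    - {"gripper":1,"linear":[0.0001,-0.001,0],"delta_rot":[0,0,0]}

```text
clock: 8.9
position: [0.5733, -0.0607, 0.1039]
ee_rot: [0.0, -0.073, 0.997, 0.0]
contact_force: [-0.3, -0.3, -0.1]
width: 0.011
gripper_force: 78.5
```

Emit:
send_rows:
  increments:
    - {"gripper":1,"linear":[0.0001,-0.001,0],"delta_rot":[0,0,0]}
    - {"gripper":1,"linear":[0.0001,-0.001,0],"delta_rot":[0,0,0]}

```text
clock: 9.1
position: [0.5734, -0.0617, 0.104]
ee_rot: [0.0, -0.073, 0.997, -0.0]
contact_force: [0.0, 0.2, -1.0]
width: 0.011
gripper_force: 78.5
```

Emit:
send_rows:
  increments:
    - {"gripper":1,"linear":[0.0001,-0.001,0],"delta_rot":[0,0,0]}
    - {"gripper":1,"linear":[0.0001,-0.001,0],"delta_rot":[0,0,0]}

```text
clock: 9.3
position: [0.5735, -0.0627, 0.104]
ee_rot: [0.0, -0.073, 0.997, -0.0]
contact_force: [0.3, 0.2, -0.3]
width: 0.0114
gripper_force: 78.5
```

Emit:
send_rows:
  increments:
    - {"gripper":1,"linear":[0.0001,-0.001,0],"delta_rot":[0,0,0]}
    - {"gripper":1,"linear":[0.0001,-0.001,0],"delta_rot":[0,0,0]}

```text
clock: 9.5
position: [0.5735, -0.0634, 0.1039]
ee_rot: [-0.0, -0.072, 0.997, 0.0]
contact_force: [0.3, 0.7, -1.2]
width: 0.0109
gripper_force: 78.2
```

Emit:
send_rows:
  increments:
    - {"gripper":1,"linear":[0.0001,-0.001,0],"delta_rot":[0,0,0]}
    - {"gripper":1,"linear":[0.0001,-0.001,0],"delta_rot":[0,0,0]}

```text
clock: 9.7
position: [0.5736, -0.0641, 0.1039]
ee_rot: [-0.0, -0.072, 0.997, 0.001]
contact_force: [-0.1, 1.3, -0.3]
width: 0.0114
gripper_force: 78.3
```

Emit:
send_rows:
  increments:
    - {"gripper":1,"linear":[0.0003,-0.002,0],"delta_rot":[0,0,0]}
    - {"gripper":1,"linear":[0.0006,-0.004,0],"delta_rot":[0,0,0]}
    - {"gripper":1,"linear":[0.0009,-0.006,0],"delta_rot":[0,0,0]}
    - {"gripper":1,"linear":[0.0012,-0.008,0],"delta_rot":[0,0,0]}
    - {"gripper":1,"linear":[0.0015,-0.01,0],"delta_rot":[0,0,0]}
    - {"gripper":1,"linear":[0.0018,-0.012,0],"delta_rot":[0,0,0]}
    - {"gripper":1,"linear":[0.002,-0.014,0],"delta_rot":[0,0,0]}

```text
clock: 10.4
position: [0.5758, -0.079, 0.1039]
ee_rot: [0.0, -0.072, 0.997, -0.0]
contact_force: [0.4, 1.6, -0.7]
width: 0.0111
gripper_force: 78.3
```

Emit:
send_rows:
  increments:
    - {"gripper":1,"linear":[0.0003,-0.002,0],"delta_rot":[0,0,0]}
    - {"gripper":1,"linear":[0.0006,-0.004,0],"delta_rot":[0,0,0]}
    - {"gripper":1,"linear":[0.0009,-0.006,0],"delta_rot":[0,0,0]}
    - {"gripper":1,"linear":[0.0012,-0.008,0],"delta_rot":[0,0,0]}
    - {"gripper":1,"linear":[0.0015,-0.01,0],"delta_rot":[0,0,0]}
    - {"gripper":1,"linear":[0.0018,-0.012,0],"delta_rot":[0,0,0]}
    - {"gripper":1,"linear":[0.002,-0.014,0],"delta_rot":[0,0,0]}

```text
clock: 11.1
position: [0.5778, -0.0927, 0.104]
ee_rot: [0.0, -0.073, 0.997, 0.0]
contact_force: [-0.1, 1.1, 0.1]
width: 0.0112
gripper_force: 78.3
```

Run:
```python
from h import *
st()
a=grab('top','t4');b=grab('scene','s4')
c=lambda d,x,y:cv2.resize(d['pixels'][y:y+60,x:x+60],(400,400),interpolation=cv2.INTER_CUBIC)
cv2.imwrite('pics/c5.png',np.hstack([c(a,255,160),c(b,195,165)]))
```

```text
t 11.1 p [ 0.5778 -0.0927  0.104 ] yaw -2.9964 zt [ 0.  0. -1.] w 0.0112 gf 78.30525755882263 F [-0.1   1.13  0.14] M [ 0.261 -0.018  0.057] q [-0.28  0.39  1.67  0.    1.08 -1.99]
```

View pics/c5.png

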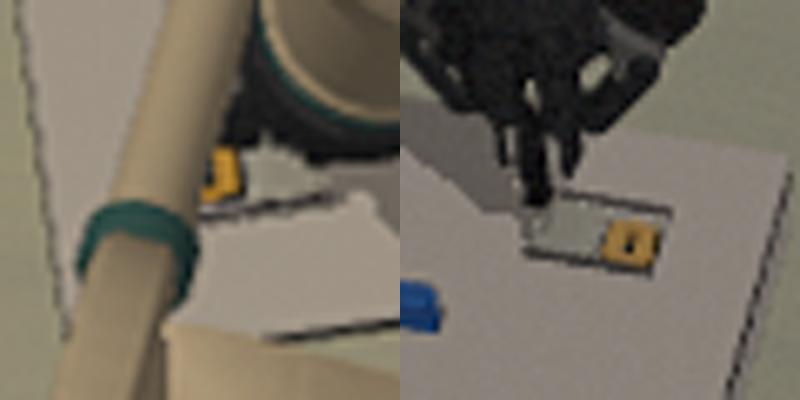

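The shutter has slid open. The brass lock face with its dark slot shows at crop (630,243), and the key is at the lip near (535,205). I'll push on to the end stop.

Emit:
send_rows:
  increments:
    - {"gripper":1,"linear":[0.0001,-0.001,0],"delta_rot":[0,0,0]}
    - {"gripper":1,"linear":[0.0003,-0.002,0],"delta_rot":[0,0,0]}
    - {"gripper":1,"linear":[0.0003,-0.002,0],"delta_rot":[0,0,0]}

```text
clock: 11.5
position: [0.5779, -0.0947, 0.1039]
ee_rot: [-0.0, -0.073, 0.997, -0.0]
contact_force: [0.3, 0.9, -0.9]
width: 0.0111
gripper_force: 78.3
```

Emit:
send_rows:
  increments:
    - {"gripper":1,"linear":[0.0001,-0.001,0],"delta_rot":[0,0,0]}
    - {"gripper":1,"linear":[0.0001,-0.001,0],"delta_rot":[0,0,0]}

```text
clock: 11.7
position: [0.5779, -0.0949, 0.1039]
ee_rot: [-0.0, -0.072, 0.997, 0.001]
contact_force: [0.4, 3.5, -0.3]
width: 0.011
gripper_force: 78.4
```

Emit:
send_rows:
  increments:
    - {"gripper":1,"linear":[0.0001,-0.001,0],"delta_rot":[0,0,0]}
    - {"gripper":1,"linear":[0.0001,-0.001,0],"delta_rot":[0,0,0]}

```text
clock: 11.9
position: [0.5779, -0.0951, 0.1039]
ee_rot: [-0.0, -0.072, 0.997, 0.001]
contact_force: [-0.0, 4.4, 1.1]
width: 0.0112
gripper_force: 78.5
```

Emit:
send_rows:
  increments:
    - {"gripper":1,"linear":[0.0001,-0.001,0],"delta_rot":[0,0,0]}
    - {"gripper":1,"linear":[0.0001,-0.001,0],"delta_rot":[0,0,0]}
    - {"gripper":1,"linear":[-0.001,0.006,0],"delta_rot":[0,0,0]}
    - {"gripper":1,"linear":[-0.001,0.006,0.02],"delta_rot":[0,0,0]}
    - {"gripper":1,"linear":[-0.001,0.006,0.03],"delta_rot":[0,0,0]}
    - {"gripper":1,"linear":[-0.001,0.006,0.03],"delta_rot":[0,0,0]}

```text
clock: 12.5
position: [0.5786, -0.0915, 0.1358]
ee_rot: [0.002, -0.073, 0.997, -0.001]
contact_force: [-1.0, 1.2, -0.1]
width: 0.0108
gripper_force: 78.4
```

Run:
```python
from h import *
st()
a=grab('top','t5');b=grab('scene','s5')
for n,d in(('t',a),('s',b)):
    h=cv2.cvtColor(d['pixels'],cv2.COLOR_BGR2HSV); m=((h[...,0]>10)&(h[...,0]<25)&(h[...,1]>130)&(h[...,2]>90)).astype(np.uint8)
    box=(slice(165,225),slice(255,315)) if n=='t' else (slice(185,215),slice(215,245))
    mm=np.zeros_like(m);mm[box]=m[box]; y,x=np.nonzero(mm)
    print(n,len(x), x.min(),x.max(),y.min(),y.max())
    pts=np.c_[x,y].astype(np.int32); hull=cv2.convexHull(pts); r=cv2.minAreaRect(hull); print(r); 
    print(at(d,[r[0]],.06).round(4))
    hm=np.zeros_like(m);cv2.fillConvexPoly(hm,hull,1); g=d['pixels'].astype(float).sum(2); bright=np.median(g[mm>0]); wgt=np.clip(bright*.8-g,0,None)*cv2.erode(hm,np.ones((3,3)))
    yy,xx=np.mgrid[:384,:512]; c=[(wgt*xx).sum()/wgt.sum(),(wgt*yy).sum()/wgt.sum()]; print('slot',c,at(d,[c],.06).round(4))
    print(g[y.min()-2:y.max()+3,x.min()-2:x.max()+3].astype(int))
print('pred',proj(a,[.5714,-.0535,.06]),proj(b,[.5714,-.0535,.06]))
```

```text
t 12.5 p [ 0.5786 -0.0915  0.1358] yaw -2.9961 zt [ 0.004 -0.002 -1.   ] w 0.0108 gf 78.44711780548096 F [-0.99  1.2  -0.09] M [-0.019 -0.009  0.033] q [-0.27  0.36  1.63 -0.    1.15 -1.99]
t 39 284 290 180 189
((287.0, 184.5), (9.0, 6.0), 90.0)
[[ 0.5699 -0.0563  0.06  ]]
slot [np.float64(286.00000000000006), np.float64(186.07182087029997)] [[ 0.5656 -0.0536  0.06  ]]
[[326 297 267 244 242 159  62  72  50  61  53]
 [320 293 258 237 234 178 104  74  97 192 165]
 [314 283 252 229 238 257 245 177 172 359 347]
 [303 272 243 226 270 344 377 280 167 376 429]
 [295 262 243 220 225 326 372 289 137 317 416]
 [290 255 242 184 142 298 360 325 174 338 463]
 [280 255 244 156  91 295 352 352 208 311 441]
 [269 247 241 152 120 311 361 362 207 301 424]
 [260 240 244 151  67 271 344 356 239 234 386]
 [256 228 263 194  86 264 349 366 268 151 315]
 [248 228 300 293 256 317 332 320 218  85 337]
 [241 214 244 311 323 298 204 152 142 179 417]
 [233 208 198 295 307 259 225 253 264 298 391]
 [231 249 302 393 387 316 291 305 278 227 178]]
s 33 226 232 199 204
((229.0, 201.5), (5.0, 6.0), 90.0)
[[ 0.5748 -0.0519  0.06  ]]
slot [np.float64(229.0463378176383), np.float64(201.34479322371698)] [[ 0.5741 -0.052   0.06  ]]
[[411 356 352 361 359 381 386 392 409 331 322]
 [380 393 270 321 322 317 341 339 346 340 361]
 [404 366 275 316 304 273 283 314 323 278 302]
 [354 229 309 314 318 206 231 321 321 151 283]
 [396 229 314 320 295 111 279 315 305 121 348]
 [296 287 316 321 258  49 321 319 290 101 402]
 [299 192 279 312 312 305 314 328 280 243 398]
 [159 145 171 188 216 238 259 266 157 351 393]
 [318 328 190 179 122 137 148 157 149 400 392]
 [392 385 384 383 380 386 320 321 250 393 395]]
pred [[285.92848231 183.9372298 ]] [[228.93993771 200.61135601]]
```

Emit:
send_rows:
  increments:
    - {"gripper":1,"linear":[-0.003,0.019,0],"delta_rot":[0,0,0]}
    - {"gripper":1,"linear":[-0.007,0.0376,0],"delta_rot":[0,0,0]}
    - {"gripper":1,"linear":[-0.007,0.0376,-0.015],"delta_rot":[0,0,0]}
    - {"gripper":1,"linear":[-0.007,0.0376,-0.03],"delta_rot":[0,0,0]}
    - {"gripper":1,"linear":[-0.007,0.0376,-0.03],"delta_rot":[0,0,0]}
    - {"gripper":1,"linear":[-0.007,0.0376,-0.03],"delta_rot":[0,0,0]}

```text
clock: 13.2
position: [0.5697, -0.0531, 0.1033]
ee_rot: [-0.001, -0.073, 0.997, 0.0]
contact_force: [0.5, -0.6, -0.3]
width: 0.0113
gripper_force: 78.5
```

Run:
```python
from h import *
st()
b=grab('scene','s6')
cv2.imwrite('pics/c6.png',cv2.resize(b['pixels'][175:215,205:255],(750,600),interpolation=cv2.INTER_CUBIC))
```

```text
t 13.2 p [ 0.5697 -0.0531  0.1033] yaw -2.9965 zt [-0.002  0.    -1.   ] w 0.0113 gf 78.46117973327637 F [ 0.53 -0.63 -0.27] M [-0.061 -0.029  0.017] q [-0.21  0.37  1.7  -0.    1.07 -1.93]
```

View pics/c6.png

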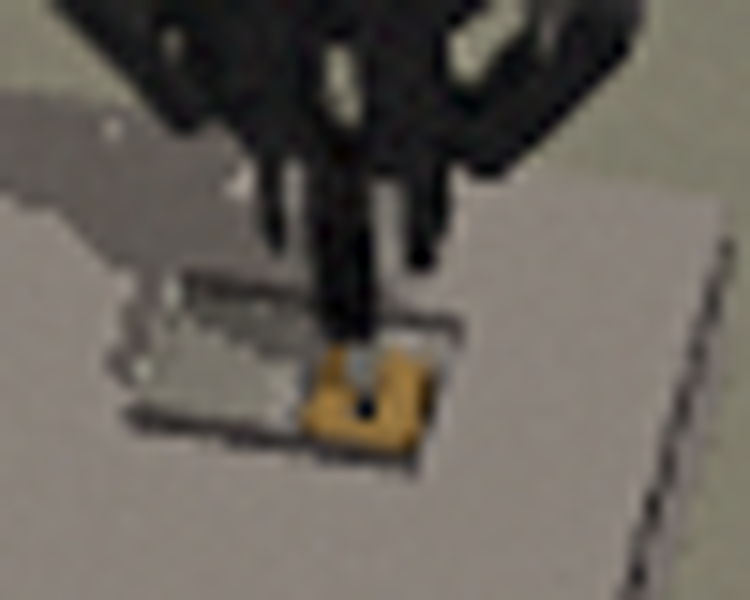

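The scene crop shows the blade tip (362,393) just above the slot, whose near end is at (365,410). It is aligned to within about 1 mm. I'll probe down.

Emit:
send_rows:
  increments:
    - {"gripper":1,"linear":[0.0005,0,0],"delta_rot":[0,0,0]}
    - {"gripper":1,"linear":[0.0005,0,0],"delta_rot":[0,0,0]}

```text
clock: 13.45
position: [0.5713, -0.0533, 0.1046]
ee_rot: [0.001, -0.072, 0.997, -0.0]
contact_force: [-0.6, -0.1, -1.4]
width: 0.0109
gripper_force: 78.5
```

Emit:
send_rows:
  increments:
    - {"gripper":1,"linear":[0,0,-0.003],"delta_rot":[0,0,0]}
    - {"gripper":1,"linear":[0,0,-0.005],"delta_rot":[0,0,0]}
    - {"gripper":1,"linear":[0,0,-0.006],"delta_rot":[0,0,0]}
    - {"gripper":1,"linear":[0,0,-0.007],"delta_rot":[0,0,0]}
    - {"gripper":1,"linear":[0,0,-0.0076],"delta_rot":[0,0,0]}
    - {"gripper":1,"linear":[0,0,-0.0076],"delta_rot":[0,0,0]}

```text
clock: 14.05
position: [0.5705, -0.053, 0.0962]
ee_rot: [-0.0, -0.073, 0.997, 0.0]
contact_force: [-0.4, 0.3, -0.9]
width: 0.0111
gripper_force: 78.5
```

Emit:
send_rows:
  increments:
    - {"gripper":1,"linear":[0,0,-0.001],"delta_rot":[0,0,0]}
    - {"gripper":1,"linear":[0,0,-0.002],"delta_rot":[0,0,0]}
    - {"gripper":1,"linear":[0,0,-0.003],"delta_rot":[0,0,0]}
    - {"gripper":1,"linear":[0,0,-0.003],"delta_rot":[0,0,0]}

```text
clock: 14.45
position: [0.5704, -0.053, 0.0931]
ee_rot: [-0.0, -0.073, 0.997, 0.0]
contact_force: [-0.9, -0.8, -0.9]
width: 0.011
gripper_force: 78.5
```

Emit:
send_rows:
  increments:
    - {"gripper":1,"linear":[0,0,-0.001],"delta_rot":[0,0,0]}
    - {"gripper":1,"linear":[0,0,-0.002],"delta_rot":[0,0,0]}
    - {"gripper":1,"linear":[0,0,-0.003],"delta_rot":[0,0,0]}
    - {"gripper":1,"linear":[0,0,-0.003],"delta_rot":[0,0,0]}

```text
clock: 14.85
position: [0.5704, -0.053, 0.0901]
ee_rot: [-0.0, -0.073, 0.997, 0.0]
contact_force: [-1.3, -0.8, 0.0]
width: 0.0113
gripper_force: 78.5
```

It is in the slot, 8 mm deep. Now I'll push with small wiggles past the pins.

Emit:
send_rows:
  increments:
    - {"gripper":1,"linear":[0,0,-0.001],"delta_rot":[0,0,0.05]}
    - {"gripper":1,"linear":[0,0,-0.002],"delta_rot":[0,0,-0.05]}
    - {"gripper":1,"linear":[0,0,-0.003],"delta_rot":[0,0,0.05]}
    - {"gripper":1,"linear":[0,0,-0.004],"delta_rot":[0,0,-0.05]}
    - {"gripper":1,"linear":[0,0,-0.005],"delta_rot":[0,0,0.05]}
    - {"gripper":1,"linear":[0,0,-0.006],"delta_rot":[0,0,-0.05]}
    - {"gripper":1,"linear":[0,0,-0.007],"delta_rot":[0,0,0.05]}
    - {"gripper":1,"linear":[0,0,-0.007],"delta_rot":[0,0,0]}
  newtons: 110

```text
clock: 15.65
position: [0.5705, -0.0535, 0.0841]
ee_rot: [-0.0, -0.073, 0.997, -0.0]
contact_force: [-3.1, -1.2, 3.4]
width: 0.0107
gripper_force: 107.9
```

Emit:
send_rows:
  increments:
    - {"gripper":1,"linear":[0,0,-0.001],"delta_rot":[0,0,0.05]}
    - {"gripper":1,"linear":[0,0,-0.002],"delta_rot":[0,0,-0.05]}
    - {"gripper":1,"linear":[0,0,-0.003],"delta_rot":[0,0,0.05]}
    - {"gripper":1,"linear":[0,0,-0.004],"delta_rot":[0,0,-0.05]}
    - {"gripper":1,"linear":[0,0,-0.005],"delta_rot":[0,0,0.05]}
    - {"gripper":1,"linear":[0,0,-0.006],"delta_rot":[0,0,-0.05]}
    - {"gripper":1,"linear":[0,0,-0.007],"delta_rot":[0,0,0.05]}
    - {"gripper":1,"linear":[0,0,-0.007],"delta_rot":[0,0,0]}

```text
clock: 16.45
position: [0.5705, -0.0535, 0.0778]
ee_rot: [0.0, -0.073, 0.997, -0.001]
contact_force: [-3.6, -1.8, 7.2]
width: 0.0109
gripper_force: 108.6
```

```bash
python3 -c "
from h import *
st()"
```

```text
t 16.45 p [ 0.5705 -0.0535  0.0778] yaw -2.9956 zt [ 0.    -0.001 -1.   ] w 0.0109 gf 108.57635378837585 F [-3.57 -1.78  7.23] M [-0.275  0.747 -0.038] q [-0.21  0.4   1.73 -0.    1.01 -1.93]
```

Emit:
send_rows:
  increments:
    - {"gripper":1,"linear":[-0.0006,-0.0003,-0.001],"delta_rot":[0,0,0.05]}
    - {"gripper":1,"linear":[-0.0006,-0.0003,-0.002],"delta_rot":[0,0,-0.05]}
    - {"gripper":1,"linear":[-0.0006,-0.0003,-0.003],"delta_rot":[0,0,0.05]}
    - {"gripper":1,"linear":[-0.0006,-0.0003,-0.004],"delta_rot":[0,0,-0.05]}
    - {"gripper":1,"linear":[-0.0006,-0.0003,-0.005],"delta_rot":[0,0,0.05]}
    - {"gripper":1,"linear":[-0.0006,-0.0003,-0.006],"delta_rot":[0,0,-0.05]}
    - {"gripper":1,"linear":[-0.0006,-0.0003,-0.006],"delta_rot":[0,0,0.05]}
    - {"gripper":1,"linear":[-0.0006,-0.0003,-0.006],"delta_rot":[0,0,0]}

```text
clock: 17.25
position: [0.5704, -0.0536, 0.0711]
ee_rot: [0.0, -0.073, 0.997, -0.0]
contact_force: [-2.0, -1.1, 2.6]
width: 0.0107
gripper_force: 107.9
```

Emit:
send_rows:
  increments:
    - {"gripper":1,"linear":[0,0,-0.001],"delta_rot":[0,0,0.05]}
    - {"gripper":1,"linear":[0,0,-0.002],"delta_rot":[0,0,-0.05]}
    - {"gripper":1,"linear":[0,0,-0.002],"delta_rot":[0,0,0.05]}
    - {"gripper":1,"linear":[0,0,-0.002],"delta_rot":[0,0,0]}

```text
clock: 17.65
position: [0.5704, -0.0536, 0.0703]
ee_rot: [0.001, -0.073, 0.997, -0.0]
contact_force: [-4.4, -1.3, 10.8]
width: 0.0111
gripper_force: 108.8
```

```bash
python3 -c "
from h import *
st()"
```

```text
t 17.65 p [ 0.5704 -0.0536  0.0703] yaw -2.9957 zt [ 0.001 -0.001 -1.   ] w 0.0111 gf 108.75875473022461 F [-4.36 -1.3  10.78] M [-0.073  0.744  0.03 ] q [-0.21  0.41  1.74 -0.    0.99 -1.93]
```

Emit:
send_rows:
  increments:
    - {"gripper":1,"linear":[-0.0004,0,-0.001],"delta_rot":[0,0,0.05]}
    - {"gripper":1,"linear":[-0.0004,0,-0.0015],"delta_rot":[0,0,-0.05]}
    - {"gripper":1,"linear":[-0.0004,0,-0.0015],"delta_rot":[0,0,0.05]}
    - {"gripper":1,"linear":[-0.0004,0,-0.0015],"delta_rot":[0,0,0]}

```text
clock: 18.05
position: [0.5704, -0.0536, 0.0702]
ee_rot: [0.001, -0.073, 0.997, -0.001]
contact_force: [-4.9, -0.9, 18.5]
width: 0.0106
gripper_force: 109.9
```

Fully seated: 18 N with no further motion. I'll ease the press and turn clockwise.

Emit:
send_rows:
  increments:
    - {"gripper":1,"linear":[0,0,0.002],"delta_rot":[0,0,0]}
    - {"gripper":1,"linear":[0,0,0.002],"delta_rot":[0,0,-0.1]}
    - {"gripper":1,"linear":[0,0,0.002],"delta_rot":[0,0,-0.2]}
    - {"gripper":1,"linear":[0,0,0.002],"delta_rot":[0,0,-0.3]}
    - {"gripper":1,"linear":[0,0,0.002],"delta_rot":[0,0,-0.4]}
    - {"gripper":1,"linear":[0,0,0.002],"delta_rot":[0,0,-0.5]}
    - {"gripper":1,"linear":[0,0,0.002],"delta_rot":[0,0,-0.6]}

```text
clock: 18.75
position: [0.5705, -0.0537, 0.0703]
ee_rot: [0.001, 0.227, 0.974, -0.0]
contact_force: [-2.4, -1.0, 8.3]
width: 0.0105
gripper_force: 108.5
```

```bash
python3 -c "
from h import *
st()"
```

```text
t 18.75 p [ 0.5705 -0.0537  0.0703] yaw 2.6833 zt [ 0.002 -0.001 -1.   ] w 0.0105 gf 108.53841304779053 F [-2.41 -0.98  8.28] M [-0.161  0.498  0.086] q [-0.21  0.41  1.74 -0.    0.99 -1.33]
```

Emit:
send_rows:
  increments:
    - {"gripper":1,"linear":[0,0,0],"delta_rot":[0,0,-0.12]}
    - {"gripper":1,"linear":[0,0,0],"delta_rot":[0,0,-0.24]}
    - {"gripper":1,"linear":[0,0,0],"delta_rot":[0,0,-0.36]}
    - {"gripper":1,"linear":[0,0,0],"delta_rot":[0,0,-0.48]}
    - {"gripper":1,"linear":[0,0,0],"delta_rot":[0,0,-0.6]}
    - {"gripper":1,"linear":[0,0,0],"delta_rot":[0,0,-0.72]}
    - {"gripper":1,"linear":[0,0,0],"delta_rot":[0,0,-0.84]}
    - {"gripper":1,"linear":[0,0,0],"delta_rot":[0,0,-0.94]}

```text
clock: 19.55
position: [0.5704, -0.0537, 0.0703]
ee_rot: [0.001, 0.644, 0.765, 0.0]
contact_force: [-2.5, -0.6, 8.0]
width: 0.0107
gripper_force: 108.6
```

```bash
python3 -c "
from h import *
st()"
```

```text
t 19.55 p [ 0.5704 -0.0537  0.0703] yaw 1.7431 zt [ 0.002 -0.001 -1.   ] w 0.0107 gf 108.5624349117279 F [-2.5  -0.61  8.04] M [-0.179  0.515  0.071] q [-0.21  0.41  1.74 -0.    0.99 -0.39]
```

Emit:
send_rows:
  increments:
    - {"gripper":1,"linear":[0,0,0],"delta_rot":[0,0,-0.05]}
    - {"gripper":1,"linear":[0,0,0],"delta_rot":[0,0,-0.1]}
    - {"gripper":1,"linear":[0,0,0],"delta_rot":[0,0,-0.1]}
    - {"gripper":1,"linear":[0,0,0],"delta_rot":[0,0,-0.1]}

```text
clock: 19.95
position: [0.5704, -0.0537, 0.0703]
ee_rot: [0.001, 0.68, 0.734, 0.0]
contact_force: [-2.9, -0.5, 8.4]
width: 0.0109
gripper_force: 108.5
```

Run:
```python
from h import *
st()
a=grab('top','t7');b=grab('scene','s7')
c=lambda d,x,y:cv2.resize(d['pixels'][y:y+80,x:x+80],(400,400),interpolation=cv2.INTER_CUBIC)
cv2.imwrite('pics/c7.png',np.hstack([c(a,265,130),c(b,165,150)]))
```

```text
t 19.95 p [ 0.5704 -0.0537  0.0703] yaw 1.6474 zt [ 0.002 -0.001 -1.   ] w 0.0109 gf 108.5368287563324 F [-2.9  -0.47  8.43] M [-0.201  0.556  0.069] q [-0.21  0.41  1.74 -0.    0.99 -0.29]
```

View pics/c7.png

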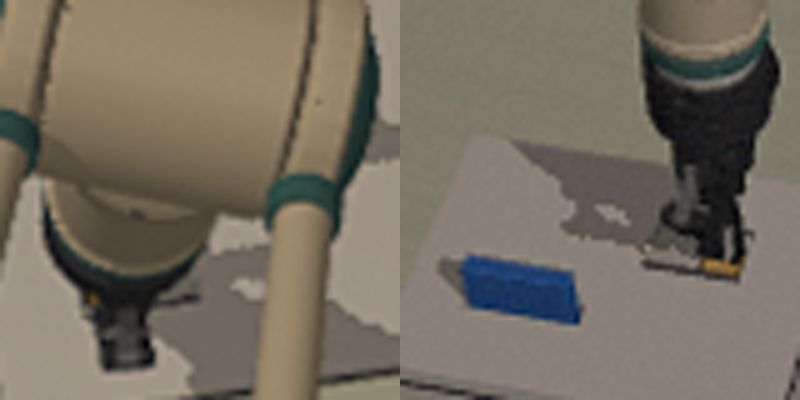

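The blue cartridge has risen (520,288 in the scene crop). I'll turn on to the stop until the moment rises.

Emit:
send_rows:
  increments:
    - {"gripper":1,"linear":[0,0,0],"delta_rot":[0,0,-0.03]}
    - {"gripper":1,"linear":[0,0,0],"delta_rot":[0,0,-0.06]}
    - {"gripper":1,"linear":[0,0,0],"delta_rot":[0,0,-0.06]}

```text
clock: 20.35
position: [0.5704, -0.0537, 0.0703]
ee_rot: [0.001, 0.701, 0.713, 0.0]
contact_force: [-2.3, -1.3, 8.0]
width: 0.0113
gripper_force: 108.6
```

```bash
python3 -c "
from h import *
st()"
```

```text
t 20.35 p [ 0.5704 -0.0537  0.0703] yaw 1.587 zt [ 0.002 -0.001 -1.   ] w 0.0113 gf 108.55541110038757 F [-2.32 -1.32  7.97] M [-0.21   0.577  0.108] q [-0.21  0.41  1.74 -0.    0.99 -0.23]
```

Emit:
send_rows:
  increments:
    - {"gripper":1,"linear":[0,0,0],"delta_rot":[0,0,-0.02]}
    - {"gripper":1,"linear":[0,0,0],"delta_rot":[0,0,-0.04]}
    - {"gripper":1,"linear":[0,0,0],"delta_rot":[0,0,-0.04]}

```text
clock: 20.65
position: [0.5704, -0.0537, 0.0703]
ee_rot: [0.001, 0.715, 0.699, 0.0]
contact_force: [-3.9, 0.5, 7.2]
width: 0.011
gripper_force: 108.6
```

```bash
python3 -c "
from h import *
st()"
```

```text
t 20.65 p [ 0.5704 -0.0537  0.0703] yaw 1.5475 zt [ 0.002 -0.001 -1.   ] w 0.011 gf 108.61084699630737 F [-3.85  0.48  7.2 ] M [-0.161  0.513  0.156] q [-0.21  0.41  1.74 -0.    0.99 -0.19]
```

Emit:
send_rows:
  increments:
    - {"gripper":1,"linear":[0,0,0],"delta_rot":[0,0,0]}
    - {"gripper":1,"linear":[0,0,0],"delta_rot":[0,0,0]}
    - {"gripper":1,"linear":[0,0,0],"delta_rot":[0,0,0]}

```text
clock: 20.95
position: [0.5704, -0.0537, 0.0703]
ee_rot: [0.001, 0.715, 0.699, 0.0]
contact_force: [-2.4, -0.5, 8.5]
width: 0.0107
gripper_force: 108.6
```

```bash
python3 -c "
from h import *
st(); print(sign_off())"
```

```text
t 20.95 p [ 0.5704 -0.0537  0.0703] yaw 1.5478 zt [ 0.002 -0.001 -1.   ] w 0.0107 gf 108.60994577407837 F [-2.39 -0.55  8.48] M [-0.173  0.527  0.196] q [-0.21  0.41  1.74 -0.    0.99 -0.19]
the job is handed in; nothing more can be done
None
```

Job handed in at 21 s: the key pushed the shutter to its end stop, went fully into the lock and turned clockwise until the turning resistance rose at the stop; the cartridge is up, and the gripper is still holding the key turned.

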